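# Line up the reagent bottles by height

### The arm

A 6-joint arm with a two-finger parallel gripper is mounted at the origin on the work surface. World frame = base frame: x ahead of the robot, y to its left, z up, the work surface at z = 0. Lengths are in m, angles in degrees, forces in N, time in s.
With the tool pointing down it reaches from about 0.375 to 0.9 m from the base axis. Payload 3.1 kg.
Tool frame: the origin (TCP) lies at the very end of the fingers, on their centre line; the grasp point (between the pads) lies 19 mm behind it (bot.hold_point_z is the z of the grasp point in the tool frame, in m); z points along the fingers, y is the line along which they close (so a half turn about z gives the same grasp; the last joint's range is limited). The gripper opens to 87 mm and grips with 3 to 60 N. Pads are 19 mm wide; open, the fingers measure 117 mm over their backs; the gripper's body (75 mm by 190 mm) begins 51 mm behind the grasp point.
Start: joints at [-77.435, 30.224, 82.088, -0, 67.689, -10.227], TCP at [0.242, -0.576, 0.197] pointing down, gripper open.
Joint ranges: [-176.69, 176.69], [-43.24, 126.21], [12.49, 139.97], [-82, 262], [0, 151.66], [-163.58, 163.58]. Speed limits (degrees/s): [159.86, 159.86, 180, 180, 180, 180].

### API

Orientations are given as a 3x3 rotation matrix whose columns are the frame's x, y, z axes.
In Python, from rig import bot, capture, camera_model gives the robot as it stands.
- The arm moves only by the tool apply_moves, never from a script. Its argument "plan" is text: rows parted by semicolons, each of 6 numbers parted by spaces: the shift along the tool's x, y, z in units of 0.05 m (1.0 is 0.05 m), then the turn, a rotation vector about the tool's x, y, z in units of 360 degrees (1.0 is 360 degrees). In form: dx dy dz ax ay az; .... A call has 1 to 10 rows; each row shifts and turns the commanded pose from where the row before left it, along the tool's axes as they then stand; what a row does not reach is not made up. A row lasts 1/12 s, in which the tool goes at most 41.7 mm and 7.16 degrees, less where a joint would pass 70% of its speed; a pose out of reach is approached as far as the arm can. A call with a number of a shift or a turn outside -1 to 1 is refused whole. A call with a gripper value outside its range is refused whole. "gripper" is the gripper command: -1 is shut, 1 is fully open, values between are in proportion, set as the call begins (left out, the last holds). The fingers move at their own pace and stop on an object; the grip force is fixed at half the most. Time passes only in rows, so rows that do not move let the fingers close. It gives the time, the measured TCP pose, the force, the opening and the grip force at its end, in the units of the state.
- bot.read_state(): the state, without advancing time (a new reading comes with each control period).
- capture(name): name is "scene" or "top" or "wrist"; returns the picture (400x640x3 uint8, red, green, blue); there is no depth.
- camera_model(name): a dict with "vertical_fov" (degrees; the focal length in pixels is half the picture's height over the tangent of half this angle, whatever the lens; pixels are square), "cx", "cy" (the principal point, pixels), "position" and "rotation" of the camera in the world; the wrist camera has in their place "hand_eye" (4x4, takes a point from camera to tool coordinates, whose origin is the TCP and whose axes are the flange's). Camera axes: x right, y down, z forward; pixel columns grow to the right and rows downward; lengths in m; the calibration is good to about 2 mm. A picture is of the moment at which its call begins: read the wrist's pose just before it. camera_model takes no time and is no camera call.
- bot.hand_in(): hands the job in; it is judged then, once.
The state is a dict: "time_s": time; "joint_positions": joint angles; "qvel": joint speeds; "tau": joint torques, N m; "position": TCP position; "tcp_rot": TCP orientation; "force": force on the tool from outside, world axes, zero at the start; "moment": the same for the moment, N m; "opening": opening from 0.0 (shut) to 1.0 (fully open); "grasp_force": force on a finger pad.
Only numpy, scipy, OpenCV 4.12 (cv2) and the standard library are available. Lean on these libraries where they do the work, as an engineer would, in place of code of your own. Each camera call takes 0.05 s, during which the arm holds its last target. There are 200 camera calls.

### The job

Line up the four amber bottles in order of height on the row of black pads: the shortest on the pad next to the magnetic stirrer, each further pad the next taller, the tallest on the pad at the other end. Set each one down gently, upright and in the middle of its pad, without dropping or knocking over any bottle, and leave the beaker where it stands.

Things in the scene. Friction and masses are not known exactly. Their poses are not given: they have to be found in the camera images.
- bottle_25: The smallest of four loose, closed amber-glass laboratory bottles with a blue screw cap and a plain paper label: body 36 mm in diameter, 74 mm high over all; the cap is 33 mm in diameter and is the top 22 mm, solid to grip; below it the neck is narrower and the shoulder slopes out to the body. About 70 g. Stands upright on the bench at the start. Origin: centre of the underside; z up the bottle's axis.
- bottle_50: The second smallest of four loose, closed amber-glass laboratory bottles with a blue screw cap and a plain paper label: body 46 mm in diameter, 91 mm high over all; the cap is 41 mm in diameter and is the top 24 mm, solid to grip; below it the neck is narrower and the shoulder slopes out to the body. About 130 g. Stands upright on the bench at the start. Origin: centre of the underside; z up the bottle's axis.
- bottle_100: The second tallest of four loose, closed amber-glass laboratory bottles with a blue screw cap and a plain paper label: body 56 mm in diameter, 105 mm high over all; the cap is 54 mm in diameter and is the top 25 mm, solid to grip; below it the neck is narrower and the shoulder slopes out to the body. About 230 g. Stands upright on the bench at the start. Origin: centre of the underside; z up the bottle's axis.
- bottle_250: The tallest of four loose, closed amber-glass laboratory bottles with a blue screw cap and a plain paper label: body 70 mm in diameter, 143 mm high over all; the cap is 54 mm in diameter and is the top 25 mm, solid to grip; below it the neck is narrower and the shoulder slopes out to the body. About 500 g. Stands upright on the bench at the start. Origin: centre of the underside; z up the bottle's axis.
- pad_1: One of four equal flat black rubber pads, round, 76 mm in diameter, 4 mm thick, fixed in a row (about 100 mm apart, running roughly left to right) on a white board 6 mm thick; pads are numbered along the row from the robot's right (-y) to its left. Origin: centre of its underside, z up; its top face, on which a bottle stands, is 4 mm above the origin (10 mm above the bench).
- pad_2: One of four equal flat black rubber pads, round, 76 mm in diameter, 4 mm thick, fixed in a row (about 100 mm apart, running roughly left to right) on a white board 6 mm thick; pads are numbered along the row from the robot's right (-y) to its left. Origin: centre of its underside, z up; its top face, on which a bottle stands, is 4 mm above the origin (10 mm above the bench).
- pad_3: One of four equal flat black rubber pads, round, 76 mm in diameter, 4 mm thick, fixed in a row (about 100 mm apart, running roughly left to right) on a white board 6 mm thick; pads are numbered along the row from the robot's right (-y) to its left. Origin: centre of its underside, z up; its top face, on which a bottle stands, is 4 mm above the origin (10 mm above the bench).
- pad_4: One of four equal flat black rubber pads, round, 76 mm in diameter, 4 mm thick, fixed in a row (about 100 mm apart, running roughly left to right) on a white board 6 mm thick; pads are numbered along the row from the robot's right (-y) to its left. Origin: centre of its underside, z up; its top face, on which a bottle stands, is 4 mm above the origin (10 mm above the bench).
- stirrer: Magnetic stirrer, fixed on the bench just past one end of the row of pads (at the left or the right end, it changes): white box 120 x 120 mm with a round dark steel top plate 112 mm in diameter and a small black knob on the side that faces the robot; 52 mm high. Origin: centre of its underside. Past the other end of the row stands an open grey pipette-tip rack full of yellow tips, 120 x 80 x 51 mm, also fixed.
- beaker: Empty open glass beaker, 68 mm in diameter, 90 mm high, loose, standing among the bottles: not part of the job, to be left standing where it is. Origin: centre of its underside.
There are look-alikes about, which are no part of the job. Leave any pink or red look-alike of the bottle_250 alone.

How it is judged (in metres and radians):
At the end, for the whole second after the job is handed in: Counted from the stirrer's end of the row, the four pads carry the bottles from shortest to tallest, one each: each bottle's centre within 13 mm of its pad's centre, standing on the pad (underside less than 4 mm above its top face), upright within 0.08 rad and at rest (((horizontal distance between stirrer and pad_1 below 0.22 m and horizontal distance between bottle_25 and pad_1 below 0.013 m and z of bottle_25 in the frame of pad_1 below 0.008 m and horizontal distance between bottle_50 and pad_2 below 0.013 m and z of bottle_50 in the frame of pad_2 below 0.008 m and horizontal distance between bottle_100 and pad_3 below 0.013 m and z of bottle_100 in the frame of pad_3 below 0.008 m and horizontal distance between bottle_250 and pad_4 below 0.013 m and z of bottle_250 in the frame of pad_4 below 0.008 m) or (horizontal distance between stirrer and pad_4 below 0.22 m and horizontal distance between bottle_25 and pad_4 below 0.013 m and z of bottle_25 in the frame of pad_4 below 0.008 m and horizontal distance between bottle_50 and pad_3 below 0.013 m and z of bottle_50 in the frame of pad_3 below 0.008 m and horizontal distance between bottle_100 and pad_2 below 0.013 m and z of bottle_100 in the frame of pad_2 below 0.008 m and horizontal distance between bottle_250 and pad_1 below 0.013 m and z of bottle_250 in the frame of pad_1 below 0.008 m)) and angle between each of bottle_25, bottle_50, bottle_100, bottle_250's own z axis and vertical below 0.08 rad and linear speed of each of bottle_25, bottle_50, bottle_100, bottle_250 below 0.02 m/s); the robot touches nothing.
It fails at once if a bottle is knocked over (angle between any of bottle_25, bottle_50, bottle_100, bottle_250's own z axis and vertical above 0.7 rad).
It fails at once if a bottle is dropped or slammed onto a pad (faster than 0.45 m/s within the last 26 mm above it) ((horizontal distance between bottle_25 and pad_1 below 0.04 m and z of bottle_25 in the frame of pad_1 below 0.03 m and linear speed of bottle_25 above 0.45 m/s) or (horizontal distance between bottle_25 and pad_2 below 0.04 m and z of bottle_25 in the frame of pad_2 below 0.03 m and linear speed of bottle_25 above 0.45 m/s) or (horizontal distance between bottle_25 and pad_3 below 0.04 m and z of bottle_25 in the frame of pad_3 below 0.03 m and linear speed of bottle_25 above 0.45 m/s) or (horizontal distance between bottle_25 and pad_4 below 0.04 m and z of bottle_25 in the frame of pad_4 below 0.03 m and linear speed of bottle_25 above 0.45 m/s) or (horizontal distance between bottle_50 and pad_1 below 0.04 m and z of bottle_50 in the frame of pad_1 below 0.03 m and linear speed of bottle_50 above 0.45 m/s) or (horizontal distance between bottle_50 and pad_2 below 0.04 m and z of bottle_50 in the frame of pad_2 below 0.03 m and linear speed of bottle_50 above 0.45 m/s) or (horizontal distance between bottle_50 and pad_3 below 0.04 m and z of bottle_50 in the frame of pad_3 below 0.03 m and linear speed of bottle_50 above 0.45 m/s) or (horizontal distance between bottle_50 and pad_4 below 0.04 m and z of bottle_50 in the frame of pad_4 below 0.03 m and linear speed of bottle_50 above 0.45 m/s) or (horizontal distance between bottle_100 and pad_1 below 0.04 m and z of bottle_100 in the frame of pad_1 below 0.03 m and linear speed of bottle_100 above 0.45 m/s) or (horizontal distance between bottle_100 and pad_2 below 0.04 m and z of bottle_100 in the frame of pad_2 below 0.03 m and linear speed of bottle_100 above 0.45 m/s) or (horizontal distance between bottle_100 and pad_3 below 0.04 m and z of bottle_100 in the frame of pad_3 below 0.03 m and linear speed of bottle_100 above 0.45 m/s) or (horizontal distance between bottle_100 and pad_4 below 0.04 m and z of bottle_100 in the frame of pad_4 below 0.03 m and linear speed of bottle_100 above 0.45 m/s) or (horizontal distance between bottle_250 and pad_1 below 0.04 m and z of bottle_250 in the frame of pad_1 below 0.03 m and linear speed of bottle_250 above 0.45 m/s) or (horizontal distance between bottle_250 and pad_2 below 0.04 m and z of bottle_250 in the frame of pad_2 below 0.03 m and linear speed of bottle_250 above 0.45 m/s) or (horizontal distance between bottle_250 and pad_3 below 0.04 m and z of bottle_250 in the frame of pad_3 below 0.03 m and linear speed of bottle_250 above 0.45 m/s) or (horizontal distance between bottle_250 and pad_4 below 0.04 m and z of bottle_250 in the frame of pad_4 below 0.03 m and linear speed of bottle_250 above 0.45 m/s)).
It fails at once if the beaker is pushed more than 25 mm from its place or tipped over (distance of beaker from where it was at the start of the episode above 0.025 m or angle between beaker's own z axis and vertical above 0.5 rad).
It also fails if it takes over 112 s, if anything falls off the work surface, if the arm or the gripper's body presses on something with over 40 N, if the wrist force passes 120 N, or if a joint passes its speed limit or range.

## Working session

There is one attempt and no reset: what is moved stays moved. The work goes in short steps, Python scripts to look and compute and a tool call to move; the robot and the scene stay as the last step left them, time stands still between calls to the robot, and variables do not carry over. Pictures are saved under pics/ and viewed, at most 14 in all, crops included, and the job is handed in when it is done.

Besides the shell and the picture viewer there is one more tool, called after "Emit:" by a JSON object that holds its "fn" and its "kwargs". apply_moves: Moves the arm, as the interface text tells. Its arguments: {"type":"object","properties":{"plan":{"type":"string"},"gripper":{"type":"number"}},"required":["plan"]}

```bash
mkdir -p pics; ls
python3 - <<'E'
from rig import bot, capture, camera_model
import cv2
s=bot.read_state();print(s)
for n in("scene","top"):
    cv2.imwrite(f"pics/{n}0.png",capture(n)[:,:,::-1]);print(n,camera_model(n))
print(camera_model("wrist"))
E
```

```text
pics
{'time_s': 0.0, 'joint_positions': array([-7.74343488e+01,  3.02782936e+01,  8.21576943e+01,  1.46236969e-03,
        6.76877195e+01, -1.02250912e+01]), 'qvel': array([-0.02033266,  0.07660421,  0.02038464, -0.03564641,  0.10189125,
        0.03369439]), 'tau': array([-5.48015978e-04, -4.40045285e+01, -1.76593584e+01,  6.32988755e-02,
        5.82568883e-02, -1.59308465e-04]), 'position': array([ 0.24198619, -0.57539641,  0.19627163]), 'tcp_rot': array([[ 9.21929607e-01,  3.87357201e-01, -4.46683240e-04],
       [ 3.87357245e-01, -9.21927276e-01,  2.11252129e-03],
       [ 4.06490870e-04, -2.12062191e-03, -9.99997669e-01]]), 'force': array([-0.25564786,  1.01338693,  0.46289549]), 'moment': array([ 0.01855422, -0.02790549,  0.03485632]), 'grasp_force': 0.0, 'opening': 1.0001811268633682}
scene {'vertical_fov': 55.290158055197786, 'cx': 319.7265673129072, 'cy': 195.15951257047297, 'position': array([ 0.89048971, -0.52604489,  0.50477576]), 'rotation': array([[ 0.79758635,  0.35674314, -0.48640554],
       [ 0.60279473, -0.4416544 ,  0.66451479],
       [ 0.02223795, -0.82321062, -0.56730041]])}
top {'vertical_fov': 54.82510352191806, 'cx': 316.6935948400632, 'cy': 198.01753829784073, 'position': array([0.3907733 , 0.013306  , 0.96390508]), 'rotation': array([[ 0.01629699, -0.99352347,  0.11245229],
       [-0.99984978, -0.01552947,  0.00769795],
       [-0.00590177, -0.11256085, -0.99362731]])}
{'vertical_fov': 71.03744544770522, 'cx': 314.03951037313436, 'cy': 195.73732373853434, 'hand_eye': array([[-4.22691813e-04, -9.63722802e-01, -2.66904818e-01,
         7.25863302e-02],
       [ 9.99999589e-01, -6.21353748e-04,  6.59864953e-04,
         1.51421749e-04],
       [-8.01769210e-04, -2.66904430e-01,  9.63722669e-01,
        -1.86378040e-01],
       [ 0.00000000e+00,  0.00000000e+00,  0.00000000e+00,
         1.00000000e+00]])}
```

View pics/top0.png

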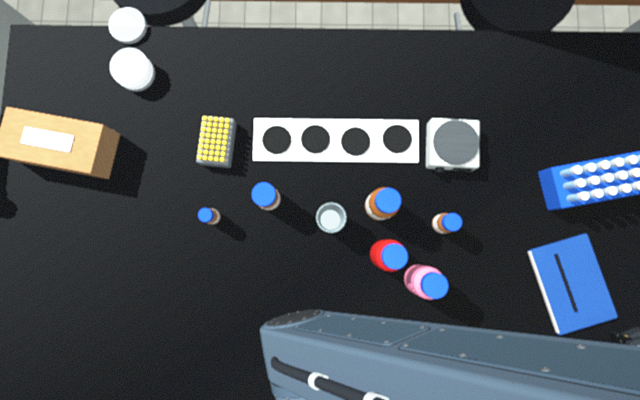

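View pics/scene0.png

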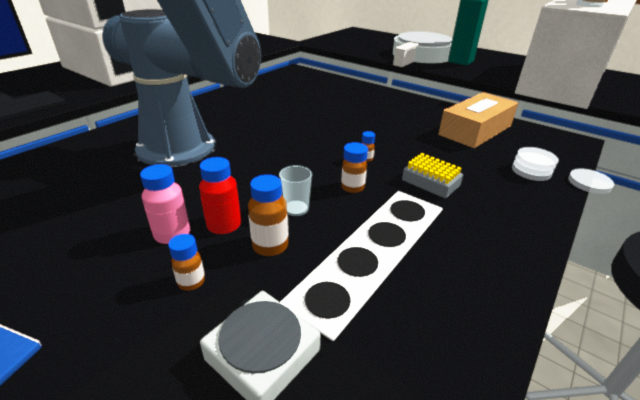

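The top view shows the stirrer at (455,143), on the right (-y), so pad_1 is at (397,139) and takes bottle_25. Pads 2–4 are at (355,141), (315,138) and (276,139). There are six blue caps:
- **Bottles to move:** amber at (206,215) is the smallest, so 25. (451,223) is 50, (265,195) is 100 and (385,202) is 250.
- **Look-alikes, left alone:** red at (390,255) and pink at (430,285).

The beaker is at (331,218).

```bash
cat > h.py <<'E'
import numpy as np, cv2
from rig import bot, capture, camera_model
def cam(n):
    m=camera_model(n); 
    if n=="wrist":
        s=bot.read_state(); T=np.eye(4);T[:3,:3]=s["tcp_rot"];T[:3,3]=s["position"]
        T=T@m["hand_eye"]; m["rotation"]=T[:3,:3]; m["position"]=T[:3,3]
    m["f"]=200/np.tan(np.radians(m["vertical_fov"]/2)); return m
def ray(m,u,v,z):
    d=m["rotation"]@np.array([(u-m["cx"])/m["f"],(v-m["cy"])/m["f"],1]); p=m["position"]
    return p+d*(z-p[2])/d[2]
def proj(m,P):
    q=m["rotation"].T@(np.array(P)-m["position"]); return q[:2]/q[2]*m["f"]+[m["cx"],m["cy"]]
def blobs(mask,amin=40):
    n,l,st,c=cv2.connectedComponentsWithStats(mask.astype(np.uint8))
    return [(c[i],st[i]) for i in range(1,n) if st[i,4]>=amin]
def blue(im):
    h=cv2.cvtColor(im,cv2.COLOR_RGB2HSV); return (h[...,0]>100)&(h[...,0]<125)&(h[...,1]>150)&(h[...,2]>90)
E
python3 - <<'E'
from h import *
B={"25":((206,215),.074,.022),"50":((451,223),.091,.024),"100":((265,195),.105,.025),"250":((385,202),.143,.025),"red":((390,255),.143,.025),"pink":((430,285),.143,.025)}
im=capture("top");m=cam("top");ims=capture("scene");ms=cam("scene")
bs=blobs(blue(ims))
for k,(p,h,c) in B.items():
    b=min(blobs(blue(im)),key=lambda b:np.hypot(*(b[0]-p)))
    P=ray(m,*b[0],h-c/2); q=proj(ms,P); d=min(bs,key=lambda b:np.hypot(*(b[0]-q)))
    print(k,b[0].round(1),b[1],P.round(4),"scene pred",q.round(1),"found",d[0].round(1),"scene xyz",ray(ms,*d[0],h-c/2).round(4))
# pads
g=im.max(2); roi=np.zeros(g.shape,bool); roi[115:168,250:422]=1
for c,s in blobs((g<70)&roi,300): print("pad",c.round(1),s,ray(m,*c,.010).round(4))
print("beaker rim",ray(m,331,217,.09),"stir",ray(m,456,142,.052))
E
```

```text
25 [204.6 214.5] [197 207  16  16 196] [0.4498 0.2824 0.063 ] scene pred [367.7 137.8] found [368.2 136.8] scene xyz [0.4477 0.2882 0.063 ]
50 [452.3 221.6] [442 212  21  20 321] [ 0.4414 -0.2912  0.079 ] scene pred [179.6 248.8] found [182.6 246.5] scene xyz [ 0.4405 -0.2848  0.079 ]
100 [263.  193.5] [251 181  25  25 500] [0.4979 0.1427 0.0925] scene pred [355.2 153. ] found [355.  151.6] scene xyz [0.4939 0.1481 0.0925]
250 [388.4 199.9] [375 187  27  26 523] [ 0.4834 -0.136   0.1305] scene pred [263.9 189.8] found [265.7 187.5] scene xyz [ 0.4808 -0.1286  0.1305]
red [395.1 256.3] [382 245  27  24 524] [ 0.3625 -0.1497  0.1305] scene pred [212.2 170.5] found [214.9 168.5] scene xyz [ 0.3608 -0.1418  0.1305]
pink [435.1 285.3] [421 273  28  27 578] [ 0.3032 -0.2338  0.1305] scene pred [153.9 178.3] found [157.  176.3] scene xyz [ 0.3011 -0.2262  0.1305]
pad [334.5 146.7] [ 250  115  172   53 1580] [ 0.6299 -0.0222  0.01  ]
pad [276.5 139.3] [264 127  26  26 475] [0.647 0.125 0.01 ]
pad [315.3 138.6] [302 126  27  26 474] [0.6503 0.0267 0.01  ]
pad [396.9 138.3] [384 126  27  26 492] [ 0.6539 -0.1797  0.01  ]
pad [355.3 141. ] [342 129  27  25 487] [ 0.6454 -0.0746  0.01  ]
beaker rim [ 0.44686995 -0.01306668  0.09      ] stir [ 0.63533024 -0.31371953  0.052     ]
```

Emit:
{"fn": "apply_moves", "kwargs": {"plan": "0 0 -0.3 0 0 0.0158;0 0 -0.3 0 0 0.0158;0 0 -0.3 0 0 0.0158;0 0 -0.3 0 0 0.0158;0.5 -0.61 0 0 0 0;0.5 -0.61 0 0 0 0;0.5 -0.61 0 0 0 0;0.5 -0.61 0 0 0 0;0.5 -0.61 0 0 0 0;0.5 -0.61 0 0 0 0", "gripper": 1}}

```text
time_s: 1.03
position: [0.3928, -0.3914, 0.2572]
tcp_rot: [[1.0, 0.0, -0.0], [0.0, -1.0, 0.0], [-0.0, -0.0, -1.0]]
force: [1.5, -0.6, 0.4]
opening: 1.001
grasp_force: 0.0
```

Emit:
{"fn": "apply_moves", "kwargs": {"plan": "0.5 -0.61 0 0 0 0;0.5 -0.61 0 0 0 0;0.5 -0.61 0 0 0 0;0.5 -0.61 0 0 0 0;0.5 -0.61 0 0 0 0;0.5 -0.61 0 0 0 0;0.5 -0.61 0 0 0 0;0.5 -0.61 0 0 0 0;0.5 -0.61 0 0 0 0;0.5 -0.61 0 0 0 0"}}

```text
time_s: 1.87
position: [0.6426, -0.086, 0.257]
tcp_rot: [[1.0, 0.001, -0.001], [0.001, -1.0, 0.0], [-0.001, -0.0, -1.0]]
force: [0.7, -0.1, 0.4]
opening: 0.995
grasp_force: 0.0
```

Emit:
{"fn": "apply_moves", "kwargs": {"plan": "0.5 -0.61 0 0 0 0;0.4 -0.3 0 0 0 0;0 0 0 0 0 0;0 0 0 0 0 0;0 0 0 0 0 0"}}

```text
time_s: 2.28
position: [0.6859, -0.0427, 0.2566]
tcp_rot: [[1.0, 0.001, -0.002], [0.001, -1.0, -0.0], [-0.002, 0.0, -1.0]]
force: [-0.2, 0.1, -0.6]
opening: 0.997
grasp_force: 0.0
```

Run:
```python
from h import *
s=bot.read_state();print(s["time_s"],s["position"],s["tcp_rot"].round(4))
m=cam("wrist");im=capture("wrist");cv2.imwrite("pics/w1.png",im[:,:,::-1])
for p in [(.6539,-.1797),(.6454,-.0746),(.6503,.0267),(.647,.125)]: print(proj(m,(*p,.01)).round(1))
h=cv2.cvtColor(im,cv2.COLOR_RGB2HSV)
for c,st in blobs(im.max(2)<70,500): print(c.round(1),st,ray(m,*c,.01).round(4))
```

```text
2.2833 [ 0.68590511 -0.04266917  0.2566117 ] [[ 1.0e+00  7.0e-04 -1.9e-03]
 [ 7.0e-04 -1.0e+00 -3.0e-04]
 [-1.9e-03  3.0e-04 -1.0e+00]]
[399.9 186.3]
[333.6 191.5]
[270.1 188.5]
[208.5 190.5]
[315.6 193.8] [     0      0    640    400 209200] [ 0.6415 -0.0459  0.01  ]
[398.6 185.7] [ 377  165   44   43 1476] [ 0.6548 -0.1776  0.01  ]
[269.3 187.8] [ 248  167   44   43 1470] [0.6514 0.0279 0.01  ]
[207.9 189.7] [ 186  169   45   43 1477] [0.6482 0.1258 0.01  ]
[332.7 190.7] [ 311  170   44   42 1450] [ 0.6467 -0.0731  0.01  ]
```

View pics/w1.png

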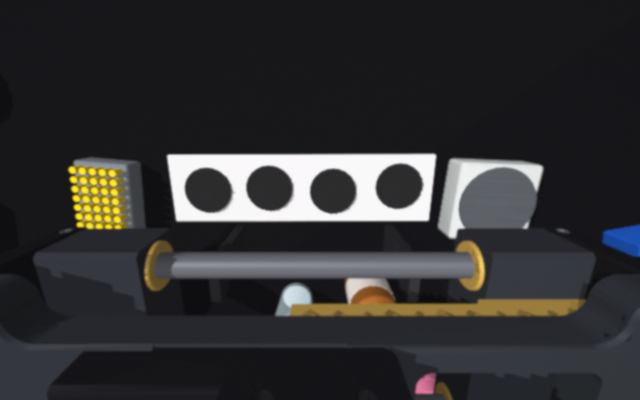

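The wrist view shows pads 4 to 1 at (208,190), (269,188), (333,191) and (399,186), with the stirrer beside pad 1 on the right. This agrees with the top view to about 1.5 mm. Next is bottle_50.

Emit:
{"fn": "apply_moves", "kwargs": {"plan": "-0.592 0.494 0.074 0 0 0;-0.592 0.494 0.074 0 0 0;-0.592 0.494 0.074 0 0 0;-0.592 0.494 0.074 0 0 0;-0.592 0.494 0.074 0 0 0;-0.592 0.494 0.074 0 0 0;-0.592 0.494 0.074 0 0 0;-0.592 0.494 0.074 0 0 0;-0.592 0.494 0.074 0 0 0;-0.592 0.494 0.074 0 0 0"}}

```text
time_s: 3.17
position: [0.388, -0.2909, 0.2206]
tcp_rot: [[1.0, -0.001, 0.0], [-0.001, -1.0, -0.001], [0.0, 0.001, -1.0]]
force: [0.0, -0.6, 0.2]
opening: 0.999
grasp_force: 0.0
```

Emit:
{"fn": "apply_moves", "kwargs": {"plan": "0 0 0 0 0 0;0 0 0 0 0 0;0 0 0 0 0 0"}}

```text
time_s: 3.42
position: [0.3902, -0.29, 0.2207]
tcp_rot: [[1.0, -0.002, 0.001], [-0.002, -1.0, -0.0], [0.001, 0.0, -1.0]]
force: [-0.7, -0.5, -0.6]
opening: 1.005
grasp_force: 0.0
```

```bash
cat > look.py <<'E'
from h import *
import sys
P=np.array([float(a) for a in sys.argv[1:4]])
s=bot.read_state();print(s["position"])
m=cam("wrist");im=capture("wrist");cv2.imwrite("pics/%s.png"%sys.argv[4],im[:,:,::-1])
print("pred",proj(m,P).round(1))
for c,st in blobs(blue(im),150): print(c.round(1),st,ray(m,*c,P[2]).round(4))
E
python3 look.py .4414 -.2912 .079 w2
```

```text
[ 0.39021864 -0.28999202  0.2206546 ]
pred [314.5 137.7]
[551.7  57. ] [ 502    0  138  108 7263] [ 0.5254 -0.5449  0.079 ]
[153.1  98.4] [106  64  72  66 993] [ 0.4846 -0.1125  0.079 ]
[310.6 147.9] [291 124  39  36 246] [ 0.4298 -0.2866  0.079 ]
[520.5 192.8] [ 457  148  114   81 6811] [ 0.3753 -0.5406  0.079 ]
[180.  215.7] [143 193  61  55 970] [ 0.347  -0.1244  0.079 ]
[259.4 247.9] [245 244  32   8 193] [ 0.3032 -0.2203  0.079 ]
[258.4 286.5] [232 279  50  18 425] [ 0.2469 -0.2159  0.079 ]
```

View pics/w2.png

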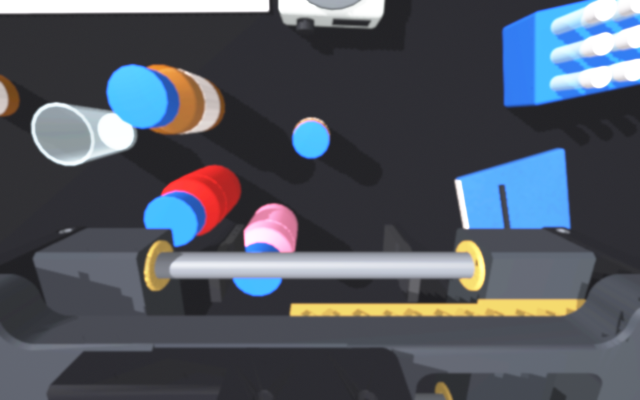

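The wrist view shows the bottle_50 cap at (311,138), about 3 px from where I predicted it, with pink at (265,235), red at (190,205) and bottle_250 at (165,97). My blue mask drops the bright cap tops, so I'm widening it.

```bash
sed -i 's/>100)/>92)/;s/>90)/>60)/' h.py; python3 look.py .4414 -.2912 .085 w2b
python3 - <<'E'
from h import *
im=cv2.imread("pics/w2.png")[:,:,::-1].copy(); h=cv2.cvtColor(im,cv2.COLOR_RGB2HSV)
print(h[138,311],h[130,311],h[97,135],h[150,311])
E
```

```text
[ 0.3908858  -0.28950091  0.22063228]
pred [315.1 138.7]
[552.2  58. ] [ 502    0  138  109 7329] [ 0.5245 -0.5403  0.085 ]
[141.9  96.7] [ 107   64   72   66 3525] [ 0.4863 -0.1032  0.085 ]
[311.  141.6] [ 292  123   39   37 1080] [ 0.4381 -0.2866  0.085 ]
[520.5 193.2] [ 457  149  114   80 6718] [ 0.3775 -0.5358  0.085 ]
[175.4 216.9] [ 143  193   62   55 2265] [ 0.348  -0.1213  0.085 ]
[259.4 248. ] [245 244  31   8 183] [ 0.3065 -0.2212  0.085 ]
[257.7 286.2] [233 279  50  18 704] [ 0.2519 -0.2162  0.085 ]
[ 99 175 255] [ 99 173 255] [100 175 255] [100 178 255]
```

Emit:
{"fn": "apply_moves", "kwargs": {"plan": "0.32 -0.02 0 0 0 0;0.32 -0.02 0 0 0 0;0.32 -0.02 0 0 0 0;0 0 0.7 0 0 0;0 0 0.7 0 0 0;0 0 0.7 0 0 0;0 0 0.5 0 0 0;0 0 0.3 0 0 0;0 0 0.3 0 0 0;0 0 0 0 0 0"}}

```text
time_s: 4.35
position: [0.4384, -0.2838, 0.0576]
tcp_rot: [[1.0, 0.003, -0.004], [0.003, -1.0, 0.004], [-0.004, -0.004, -1.0]]
force: [-0.3, -0.5, 0.0]
opening: 1.0
grasp_force: 0.0
```

Emit:
{"fn": "apply_moves", "kwargs": {"plan": "0 0 0 0 0 0;0 0 0 0 0 0;0 0 0 0 0 0;0 0 0 0 0 0;0 0 0 0 0 0;0 0 0 0 0 0;0 0 0 0 0 0;0 0 0 0 0 0", "gripper": -1}}

```text
time_s: 5.02
position: [0.439, -0.2867, 0.0605]
tcp_rot: [[1.0, 0.001, 0.0], [0.001, -1.0, -0.0], [0.0, 0.0, -1.0]]
force: [0.3, 0.4, 0.2]
opening: 0.48
grasp_force: 0.1
```

Emit:
{"fn": "apply_moves", "kwargs": {"plan": "0 0 0 0 0 0;0 0 0 0 0 0;0 0 -0.2 0 0 0;0 0 -0.4 0 0 0;0 0 -0.6 0 0 0;0 0 -0.7 0 0 0;0 0 -0.7 0 0 0;0 0 -0.6 0 0 0;0 0 0 0 0 0"}}

```text
time_s: 5.77
position: [0.442, -0.2894, 0.227]
tcp_rot: [[1.0, 0.001, 0.01], [0.001, -1.0, -0.01], [0.01, 0.01, -1.0]]
force: [0.6, -0.5, -1.6]
opening: 0.455
grasp_force: 30.0
```

Emit:
{"fn": "apply_moves", "kwargs": {"plan": "0.3 -0.31 0 0 0 0;0.48 -0.495 0 0 0 0;0.48 -0.495 0 0 0 0;0.48 -0.495 0 0 0 0;0.48 -0.495 0 0 0 0;0.48 -0.495 0 0 0 0;0.48 -0.495 0 0 0 0;0.48 -0.495 0 0 0 0;0.48 -0.485 0 0 0 0;0 0 0 0 0 0"}}

```text
time_s: 6.6
position: [0.6492, -0.0681, 0.2192]
tcp_rot: [[1.0, 0.006, 0.003], [0.006, -1.0, 0.003], [0.003, -0.003, -1.0]]
force: [-0.3, -0.1, -2.2]
opening: 0.454
grasp_force: 30.0
```

Emit:
{"fn": "apply_moves", "kwargs": {"plan": "0 0 0.2 0 0 0;0 0 0.5 0 0 0;0 0 0.5 0 0 0;0 0 0.5 0 0 0;0 0 0.4 0 0 0;0 0 0.3 0 0 0;0 0 0.2 0 0 0;0 0 0 0 0 0;0 0 0 0 0 0;0 0 0 0 0 0"}}

```text
time_s: 7.43
position: [0.6463, -0.0741, 0.0911]
tcp_rot: [[1.0, 0.0, 0.002], [0.0, -1.0, -0.001], [0.002, 0.001, -1.0]]
force: [0.0, -0.0, -1.0]
opening: 0.456
grasp_force: 30.0
```

Emit:
{"fn": "apply_moves", "kwargs": {"plan": "0 0 0.1 0 0 0;0 0 0.1 0 0 0;0 0 0.1 0 0 0;0 0 0.06 0 0 0;0 0 0.04 0 0 0;0 0 0.02 0 0 0;0 0 0 0 0 0;0 0 0 0 0 0"}}

```text
time_s: 8.1
position: [0.6463, -0.0732, 0.0705]
tcp_rot: [[1.0, 0.001, 0.001], [0.001, -1.0, -0.0], [0.001, 0.0, -1.0]]
force: [-2.0, 0.2, 4.9]
opening: 0.453
grasp_force: 30.0
```

Emit:
{"fn": "apply_moves", "kwargs": {"plan": "0 0 0 0 0 0;0 0 0 0 0 0;0 0 0 0 0 0;0 0 0 0 0 0;0 0 0 0 0 0;0 0 -0.4 0 0 0;0 0 -0.6 0 0 0;0 0 -0.7 0 0 0;0 0 -0.7 0 0 0;0 0 -0.6 0 0 0", "gripper": 1}}

```text
time_s: 8.93
position: [0.6461, -0.0735, 0.2213]
tcp_rot: [[1.0, 0.001, 0.001], [0.001, -1.0, -0.0], [0.001, 0.0, -1.0]]
force: [-0.2, 0.1, -0.7]
opening: 0.99
grasp_force: 0.0
```

Emit:
{"fn": "apply_moves", "kwargs": {"plan": "-0.5 -0.5 0 0 0 0;-0.5 -0.6 0 0 0 0;-0.5 -0.6 0 0 0 0;-0.5 -0.6 0 0 0 0;-0.5 -0.6 0 0 0 0;-0.5 -0.6 0 0 0 0;-0.5 -0.6 0 0 0 0;-0.5 -0.6 0 0 0 0;-0.5 -0.6 0 0 0 0;-0.42 -0.6 0 0 0 0"}}

```text
time_s: 9.77
position: [0.3973, 0.2224, 0.2192]
tcp_rot: [[1.0, 0.0, -0.001], [0.0, -1.0, -0.0], [-0.001, 0.0, -1.0]]
force: [0.0, -0.3, -0.3]
opening: 0.996
grasp_force: 0.0
```

Emit:
{"fn": "apply_moves", "kwargs": {"plan": "0 -0.6 0 0 0 0;0 -0.68 0 0 0 0;0 0 0 0 0 0;0 0 0 0 0 0;0 0 0 0 0 0"}}

```text
time_s: 10.18
position: [0.3992, 0.285, 0.219]
tcp_rot: [[1.0, 0.001, -0.001], [0.001, -1.0, -0.001], [-0.001, 0.001, -1.0]]
force: [-0.1, -0.1, -0.2]
opening: 0.998
grasp_force: 0.0
```

```bash
python3 look.py .449 .285 .069 w3;  python3 - <<'E'
from h import *
im=capture("top");cv2.imwrite("pics/t1.png",im[:,:,::-1]);m=cam("top")
for c,s in blobs(blue(im)): print(c.round(1),s,ray(m,*c,.089).round(4))
m=cam("scene");im=capture("scene");cv2.imwrite("pics/s1.png",im[:,:,::-1])
print("scene")
for c,s in blobs(blue(im)): print(c.round(1),s,ray(m,*c,.089).round(4))
E
```

```text
[0.39918486 0.28503628 0.21899842]
pred [313.6 138.3]
[452.1  94.5] [ 422   65   60   59 2744] [0.4979 0.1281 0.069 ]
[317.6 140.1] [302 126  31  29 660] [0.4469 0.2802 0.069 ]
[358.5 131.8] [351 124  16  17 219] [ 0.6464 -0.0747  0.089 ]
[579.9 183.4] [ 538  150  102   61 2275] [ 0.5329 -0.5803  0.089 ]
[263.  193.5] [251 181  25  25 499] [0.4982 0.1432 0.089 ]
[388.4 199.9] [375 187  27  26 524] [ 0.4881 -0.1435  0.089 ]
[206.8 210.6] [200 207  13  13  54] [0.457  0.2701 0.089 ]
[574.6 283.5] [ 529  233   89  103 5264] [ 0.3079 -0.5553  0.089 ]
[395.1 256.4] [382 245  27  24 531] [ 0.3609 -0.1579  0.089 ]
[435.2 285.3] [421 273  29  27 582] [ 0.2988 -0.2463  0.089 ]
scene
[ 9.  31.5] [  0   0  27  56 929] [-1.412   0.1231  0.089 ]
[305.2  70.9] [224  58 163  28 797] [0.0139 0.562  0.089 ]
[429.3  90.1] [393  80  75  21 409] [0.4485 0.6661 0.089 ]
[204.8  89.7] [191  84  29  13 153] [-0.099   0.1996  0.089 ]
[116.5 118. ] [ 96 109  43  19 274] [-0.0996 -0.0899  0.089 ]
[582.5 126.5] [522 110 118  34 832] [0.8889 0.6666 0.089 ]
[ 42.3 141.9] [  0 125  89  35 645] [-0.0994 -0.2704  0.089 ]
[358.5 147.4] [343 130  33  32 600] [0.4855 0.1768 0.089 ]
[214.9 168.3] [199 156  33  26 677] [ 0.3012 -0.0986  0.089 ]
[156.9 176.2] [140 164  35  26 748] [ 0.2357 -0.193   0.089 ]
[265.5 187.4] [250 174  32  28 767] [ 0.4348 -0.0845  0.089 ]
[625.1 181.8] [606 174  34  16 204] [1.0014 0.4018 0.089 ]
[361.2 226.1] [349 214  26  25 532] [ 0.6464 -0.069   0.089 ]
[ 14.  352.9] [   0  328   42   58 1297] [ 0.4511 -0.5263  0.089 ]
```

Bottle_50 is on pad_2, within about 1 mm in the top view. Next is bottle_25.

Emit:
{"fn": "apply_moves", "kwargs": {"plan": "0.32 0.027 0 0 0 0;0.32 0.027 0 0 0 0;0.32 0.027 0 0 0 0;0 0 0.7 0 0 0;0 0 0.7 0 0 0;0 0 0.7 0 0 0;0 0 0.6 0 0 0;0 0 0.5 0 0 0;0 0 0.3 0 0 0;0 0 0 0 0 0"}}

```text
time_s: 11.17
position: [0.4454, 0.2792, 0.0411]
tcp_rot: [[1.0, -0.002, -0.007], [-0.002, -1.0, -0.003], [-0.007, 0.003, -1.0]]
force: [-0.1, -0.1, -0.1]
opening: 0.999
grasp_force: 0.0
```

Emit:
{"fn": "apply_moves", "kwargs": {"plan": "0 0 0 0 0 0;0 0 0 0 0 0;0 0 0 0 0 0;0 0 0 0 0 0;0 0 0 0 0 0;0 0 0 0 0 0;0 0 0 0 0 0;0 0 0 0 0 0;0 0 0 0 0 0;0 0 0 0 0 0", "gripper": -1}}

```text
time_s: 12.0
position: [0.4475, 0.2815, 0.0443]
tcp_rot: [[1.0, 0.001, 0.0], [0.001, -1.0, 0.0], [0.0, -0.0, -1.0]]
force: [-0.0, -0.4, 1.3]
opening: 0.359
grasp_force: 30.0
```

Emit:
{"fn": "apply_moves", "kwargs": {"plan": "0 0 -0.2 0 0 0;0 0 -0.5 0 0 0;0 0 -0.7 0 0 0;0 0 -0.7 0 0 0;0 0 -0.7 0 0 0;0 0 -0.6 0 0 0;0 0 -0.4 0 0 0;0.2 0.4 0 0 0 0;0.3 0.7 0 0 0 0;0.3 0.7 0 0 0 0"}}

```text
time_s: 12.83
position: [0.4875, 0.1913, 0.2357]
tcp_rot: [[1.0, 0.004, 0.002], [0.004, -1.0, 0.0], [0.002, -0.0, -1.0]]
force: [1.1, -0.1, -0.7]
opening: 0.356
grasp_force: 30.0
```

Emit:
{"fn": "apply_moves", "kwargs": {"plan": "0.34 0.72 0 0 0 0;0.34 0.72 0 0 0 0;0.34 0.72 0 0 0 0;0.34 0.72 0 0 0 0;0.34 0.72 0 0 0 0;0.34 0.72 0 0 0 0;0.34 0.72 0 0 0 0;0.34 0.72 0 0 0 0;0.34 0.72 0 0 0 0;0.28 0.6 0 0 0 0"}}

```text
time_s: 13.67
position: [0.6553, -0.1653, 0.2346]
tcp_rot: [[1.0, -0.001, 0.0], [-0.001, -1.0, -0.001], [0.0, 0.001, -1.0]]
force: [0.0, -0.0, -0.2]
opening: 0.357
grasp_force: 30.0
```

Emit:
{"fn": "apply_moves", "kwargs": {"plan": "0 0.31 0 0 0 0;0 0 0.2 0 0 0;0 0 0.5 0 0 0;0 0 0.5 0 0 0;0 0 0.5 0 0 0;0 0 0.5 0 0 0;0 0 0.4 0 0 0;0 0 0.3 0 0 0;0 0 0.2 0 0 0;0 0 0 0 0 0"}}

```text
time_s: 14.5
position: [0.6521, -0.1754, 0.0766]
tcp_rot: [[1.0, 0.002, -0.006], [0.002, -1.0, 0.003], [-0.006, -0.003, -1.0]]
force: [-1.0, 0.2, -0.7]
opening: 0.36
grasp_force: 30.0
```

Emit:
{"fn": "apply_moves", "kwargs": {"plan": "0 0 0 0 0 0;0 0 0 0 0 0"}}

```text
time_s: 14.67
position: [0.6556, -0.1777, 0.0806]
tcp_rot: [[1.0, 0.001, 0.002], [0.001, -1.0, -0.001], [0.002, 0.001, -1.0]]
force: [0.7, 0.3, -0.4]
opening: 0.356
grasp_force: 30.0
```

Emit:
{"fn": "apply_moves", "kwargs": {"plan": "0 0 0.12 0 0 0;0 0 0.12 0 0 0;0 0 0.1 0 0 0;0 0 0.06 0 0 0;0 0 0.06 0 0 0;0 0 0.04 0 0 0;0 0 0.02 0 0 0;0 0 0 0 0 0;0 0 0 0 0 0"}}

```text
time_s: 15.42
position: [0.6554, -0.178, 0.0544]
tcp_rot: [[1.0, 0.001, 0.001], [0.001, -1.0, -0.0], [0.001, 0.0, -1.0]]
force: [-1.2, 0.6, 5.6]
opening: 0.357
grasp_force: 30.0
```

Emit:
{"fn": "apply_moves", "kwargs": {"plan": "0 0 0 0 0 0;0 0 0 0 0 0;0 0 0 0 0 0;0 0 0 0 0 0;0 0 0 0 0 0;0 0 -0.4 0 0 0;0 0 -0.7 0 0 0;0 0 -0.8 0 0 0;0 0 -0.8 0 0 0;0 0 -0.8 0 0 0", "gripper": 1}}

```text
time_s: 16.25
position: [0.6545, -0.1778, 0.2295]
tcp_rot: [[1.0, 0.001, -0.001], [0.001, -1.0, 0.0], [-0.001, -0.0, -1.0]]
force: [0.5, 0.1, -0.3]
opening: 0.974
grasp_force: 0.0
```

Emit:
{"fn": "apply_moves", "kwargs": {"plan": "-0.3 -0.5 0 0 0 0;-0.43 -0.66 0 0 0 0;-0.43 -0.66 0 0 0 0;-0.43 -0.66 0 0 0 0;-0.43 -0.66 0 0 0 0;-0.43 -0.66 0 0 0 0;-0.43 -0.66 0 0 0 0;-0.43 -0.66 0 0 0 0;-0.43 -0.66 0 0 0 0;-0.4 -0.66 0 0 0 0"}}

```text
time_s: 17.08
position: [0.446, 0.1452, 0.2283]
tcp_rot: [[1.0, 0.0, -0.0], [0.0, -1.0, 0.0], [-0.0, -0.0, -1.0]]
force: [0.6, 0.4, 0.1]
opening: 0.999
grasp_force: 0.0
```

Emit:
{"fn": "apply_moves", "kwargs": {"plan": "0 0 0 0 0 0;0 0 0 0 0 0;0 0 0 0 0 0"}}

```text
time_s: 17.33
position: [0.4482, 0.1439, 0.2285]
tcp_rot: [[1.0, 0.002, 0.001], [0.002, -1.0, -0.0], [0.001, 0.0, -1.0]]
force: [-0.4, -0.1, 0.4]
opening: 0.998
grasp_force: 0.0
```

```bash
python3 look.py .497 .144 .1 w4;  python3 - <<'E'
from h import *
im=capture("top");cv2.imwrite("pics/t2.png",im[:,:,::-1]);m=cam("top")
for c,s in blobs(blue(im)): print(c.round(1),s,ray(m,*c,.089).round(4),ray(m,*c,.073).round(4))
E
```

```text
[0.44824802 0.14386512 0.22847826]
pred [313.5 140.8]
[524.3   5.3] [504   0  48  15 486] [ 0.6283 -0.0631  0.1   ]
[610.5   2.6] [597   0  30   8 158] [ 0.6308 -0.1472  0.1   ]
[315.5 142.8] [ 290  119   52   49 2049] [0.4948 0.1418 0.1   ]
[588.  158.7] [ 550  131   76   58 3440] [ 0.4776 -0.1652  0.1   ]
[358.5 131.8] [351 124  16  17 219] [ 0.6464 -0.0747  0.089 ] [ 0.6511 -0.0763  0.073 ]
[402.2 130.5] [396 124  13  14 146] [ 0.6509 -0.1761  0.089 ] [ 0.6556 -0.1796  0.073 ]
[579.9 183.3] [ 538  150  102   61 2276] [ 0.533  -0.5804  0.089 ] [ 0.5356 -0.5912  0.073 ]
[388.4 199.9] [375 187  27  26 522] [ 0.4881 -0.1434  0.089 ] [ 0.4899 -0.1463  0.073 ]
[264.4 199.4] [258 194  13  12 143] [0.4847 0.1395 0.089 ] [0.4864 0.1418 0.073 ]
[574.7 283.5] [ 528  233   90  103 5262] [ 0.3079 -0.5553  0.089 ] [ 0.3064 -0.5657  0.073 ]
[395.3 256.1] [382 245  27  24 519] [ 0.3615 -0.1584  0.089 ] [ 0.3609 -0.1615  0.073 ]
[435.1 285.3] [421 273  29  27 582] [ 0.2988 -0.2463  0.089 ] [ 0.2971 -0.251   0.073 ]
```

View pics/w4.png

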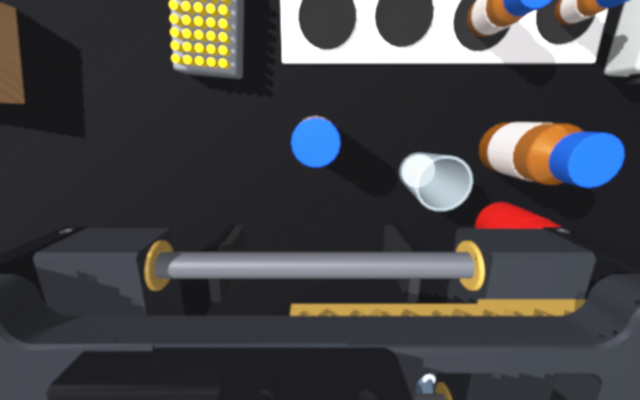

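In the top view bottle_25 is on pad_1, within about 2 mm. The wrist view shows the bottle_100 cap at (315,142), with the bottles on pads 2 and 1 at upper right.

Emit:
{"fn": "apply_moves", "kwargs": {"plan": "0.32 0.013 0 0 0 0;0.32 0.013 0 0 0 0;0.32 0.013 0 0 0 0;0 0 0.5 0 0 0;0 0 0.7 0 0 0;0 0 0.7 0 0 0;0 0 0.6 0 0 0;0 0 0.4 0 0 0;0 0 0.2 0 0 0;0 0 0 0 0 0"}}

```text
time_s: 18.27
position: [0.4948, 0.1407, 0.0709]
tcp_rot: [[1.0, -0.002, -0.005], [-0.002, -1.0, -0.0], [-0.005, 0.0, -1.0]]
force: [0.3, -0.1, -1.1]
opening: 0.998
grasp_force: 0.0
```

Emit:
{"fn": "apply_moves", "kwargs": {"plan": "0 0 0 0 0 0;0 0 0 0 0 0;0 0 0 0 0 0;0 0 0 0 0 0;0 0 0 0 0 0;0 0 0 0 0 0;0 0 0 0 0 0;0 0 0 0 0 0;0 0 0 0 0 0", "gripper": -1}}

```text
time_s: 19.02
position: [0.4962, 0.1422, 0.0739]
tcp_rot: [[1.0, 0.001, 0.001], [0.001, -1.0, 0.0], [0.001, -0.0, -1.0]]
force: [-0.2, 0.6, 5.8]
opening: 0.603
grasp_force: 30.0
```

Emit:
{"fn": "apply_moves", "kwargs": {"plan": "0 0 -0.2 0 0 0;0 0 -0.5 0 0 0;0 0 -0.7 0 0 0;0 0 -0.7 0 0 0;0 0 -0.5 0 0 0;0.3 0.22 0 0 0 0;0.56 0.416 0 0 0 0;0.56 0.416 0 0 0 0;0.56 0.416 0 0 0 0;0.56 0.416 0 0 0 0"}}

```text
time_s: 19.85
position: [0.6227, 0.047, 0.203]
tcp_rot: [[1.0, 0.001, -0.002], [0.001, -1.0, 0.0], [-0.002, -0.0, -1.0]]
force: [-0.2, -0.1, -2.9]
opening: 0.601
grasp_force: 30.0
```

Emit:
{"fn": "apply_moves", "kwargs": {"plan": "0.56 0.416 0 0 0 0;0 0 0 0 0 0;0 0 0.2 0 0 0;0 0 0.5 0 0 0;0 0 0.5 0 0 0;0 0 0.4 0 0 0;0 0 0.2 0 0 0;0 0 0.1 0 0 0;0 0 0 0 0 0;0 0 0 0 0 0"}}

```text
time_s: 20.68
position: [0.651, 0.0274, 0.1089]
tcp_rot: [[1.0, 0.001, 0.001], [0.001, -1.0, -0.0], [0.001, 0.0, -1.0]]
force: [0.3, -0.7, -1.8]
opening: 0.607
grasp_force: 30.0
```

Now down 25 mm (0.5 units) to 0.084.

Emit:
{"fn": "apply_moves", "kwargs": {"plan": "0 0 0.12 0 0 0;0 0 0.12 0 0 0;0 0 0.1 0 0 0;0 0 0.06 0 0 0;0 0 0.06 0 0 0;0 0 0.03 0 0 0;0 0 0.02 0 0 0;0 0 0 0 0 0;0 0 0 0 0 0"}}

```text
time_s: 21.43
position: [0.6513, 0.0271, 0.084]
tcp_rot: [[1.0, 0.001, 0.002], [0.001, -1.0, -0.0], [0.002, 0.0, -1.0]]
force: [-2.2, 1.0, 5.0]
opening: 0.601
grasp_force: 30.0
```

Emit:
{"fn": "apply_moves", "kwargs": {"plan": "0 0 0 0 0 0;0 0 0 0 0 0;0 0 0 0 0 0;0 0 0 0 0 0;0 0 0 0 0 0;0 0 -0.4 0 0 0;0 0 -0.8 0 0 0;0 0 -0.8 0 0 0;0 0 -0.8 0 0 0;0 0 -0.8 0 0 0", "gripper": 1}}

```text
time_s: 22.27
position: [0.6503, 0.0271, 0.2642]
tcp_rot: [[1.0, 0.001, -0.001], [0.001, -1.0, 0.0], [-0.001, -0.0, -1.0]]
force: [1.1, 0.2, -0.1]
opening: 0.998
grasp_force: 0.0
```

Emit:
{"fn": "apply_moves", "kwargs": {"plan": "-0.5 0.36 0 0 0 0;-0.55 0.405 0 0 0 0;-0.55 0.405 0 0 0 0;-0.55 0.405 0 0 0 0;-0.55 0.405 0 0 0 0;-0.55 0.405 0 0 0 0;-0.55 0.405 0 0 0 0;-0.55 0.405 0 0 0 0;0 0 0 0 0 0;0 0 0 0 0 0"}}

```text
time_s: 23.1
position: [0.4324, -0.1336, 0.2629]
tcp_rot: [[1.0, -0.003, 0.0], [-0.003, -1.0, 0.0], [0.0, -0.0, -1.0]]
force: [1.3, 0.1, -0.7]
opening: 1.001
grasp_force: 0.0
```

Emit:
{"fn": "apply_moves", "kwargs": {"plan": "0 0 0 0 0 0;0 0 0 0 0 0"}}

```text
time_s: 23.27
position: [0.4343, -0.1325, 0.2629]
tcp_rot: [[1.0, 0.002, 0.001], [0.002, -1.0, -0.0], [0.001, 0.0, -1.0]]
force: [-0.5, -0.7, 0.0]
opening: 1.0
grasp_force: 0.0
```

```bash
python3 look.py .482 -.133 .138 w5;  python3 - <<'E'
from h import *
im=capture("top");cv2.imwrite("pics/t3.png",im[:,:,::-1]);m=cam("top")
for c,s in blobs(blue(im)): print(c.round(1),s,ray(m,*c,.089).round(4),ray(m,*c,.1025).round(4))
E
```

```text
[ 0.4343417  -0.1325025   0.26285673]
pred [314.1 142.1]
[171.1   3.6] [149   0  40  10 263] [0.614  0.0057 0.138 ]
[262.9   4.2] [248   0  30  12 249] [ 0.6136 -0.0832  0.138 ]
[611.1 102.4] [ 581   59   59   84 4243] [ 0.5236 -0.4467  0.138 ]
[313.7 143.2] [ 290  119   48   50 1874] [ 0.4808 -0.1325  0.138 ]
[596.8 211.3] [ 535  174  100   83 4976] [ 0.4024 -0.4642  0.138 ]
[324.3 236.9] [ 301  218   47   34 1267] [ 0.3698 -0.1454  0.138 ]
[386.  290.2] [368 278  39  25 827] [ 0.2966 -0.2246  0.138 ]
[315.4 126.9] [305 114  22  26 438] [0.6566 0.0259 0.089 ] [0.6525 0.0257 0.1025]
[358.6 131.8] [351 124  16  17 220] [ 0.6464 -0.0748  0.089 ] [ 0.6424 -0.0734  0.1025]
[402.1 130.5] [396 124  13  14 145] [ 0.651  -0.1761  0.089 ] [ 0.647  -0.1732  0.1025]
[582.9 181.7] [ 538  150  102   60 2075] [ 0.5368 -0.5874  0.089 ] [ 0.5345 -0.5781  0.1025]
[388.8 189.8] [385 187   9   6  43] [ 0.5112 -0.1445  0.089 ] [ 0.5093 -0.1421  0.1025]
[575.7 284.4] [ 538  233   80  103 5113] [ 0.306  -0.5575  0.089 ] [ 0.3073 -0.5487  0.1025]
[436.3 283. ] [421 273  28  24 431] [ 0.3037 -0.2489  0.089 ] [ 0.3051 -0.2449  0.1025]
```

View pics/w5.png

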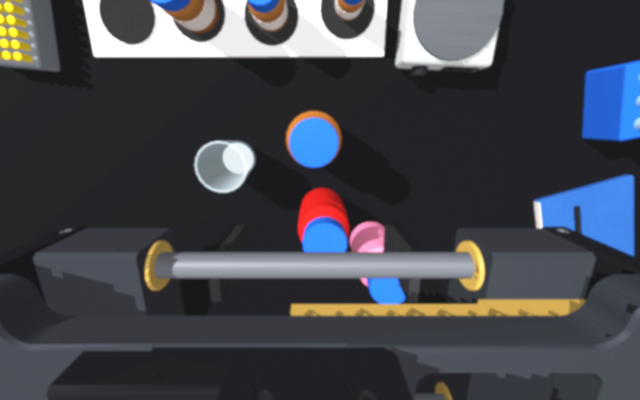

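The wrist view shows bottle_250's cap at (314,141) with an amber body around it. The red look-alike is behind it at (324,230), the pink at (375,250) and the beaker clear at (222,165). Bottle_100 is on pad_3, within about 2 mm.

Emit:
{"fn": "apply_moves", "kwargs": {"plan": "0.32 0 0 0 0 0;0.32 0 0 0 0 0;0.32 0 0 0 0 0;0 0 0.5 0 0 0;0 0 0.7 0 0 0;0 0 0.7 0 0 0;0 0 0.6 0 0 0;0 0 0.35 0 0 0;0 0 0.18 0 0 0;0 0 0 0 0 0"}}

```text
time_s: 24.2
position: [0.4806, -0.1316, 0.1092]
tcp_rot: [[1.0, 0.002, -0.004], [0.002, -1.0, 0.002], [-0.004, -0.002, -1.0]]
force: [-0.6, 0.3, -0.1]
opening: 0.997
grasp_force: 0.0
```

Emit:
{"fn": "apply_moves", "kwargs": {"plan": "0 0 0 0 0 0;0 0 0 0 0 0;0 0 0 0 0 0;0 0 0 0 0 0;0 0 0 0 0 0;0 0 0 0 0 0;0 0 0 0 0 0;0 0 0 0 0 0;0 0 0 0 0 0;0 0 0 0 0 0", "gripper": -1}}

```text
time_s: 25.03
position: [0.4817, -0.1327, 0.1118]
tcp_rot: [[1.0, 0.001, 0.001], [0.001, -1.0, -0.0], [0.001, 0.0, -1.0]]
force: [-1.8, 2.1, 6.0]
opening: 0.602
grasp_force: 30.0
```

Emit:
{"fn": "apply_moves", "kwargs": {"plan": "0 0 -0.2 0 0 0;0 0 -0.4 0 0 0;0 0 -0.5 0 0 0;0 0 -0.6 0 0 0;0 0 -0.6 0 0 0;0 0 -0.4 0 0 0;0 0 -0.3 0 0 0;0 0 0 0 0 0"}}

```text
time_s: 25.7
position: [0.4825, -0.1336, 0.2634]
tcp_rot: [[1.0, 0.001, 0.004], [0.001, -1.0, -0.003], [0.004, 0.003, -1.0]]
force: [0.2, -0.8, -4.8]
opening: 0.609
grasp_force: 30.0
```

Emit:
{"fn": "apply_moves", "kwargs": {"plan": "0.2 -0.3 0 0 0 0;0.33 -0.52 0 0 0 0;0.37 -0.58 0 0 0 0;0.37 -0.58 0 0 0 0;0.37 -0.58 0 0 0 0;0.37 -0.58 0 0 0 0;0.37 -0.58 0 0 0 0;0.37 -0.58 0 0 0 0;0.33 -0.52 0 0 0 0;0.24 -0.34 0 0 0 0"}}

```text
time_s: 26.53
position: [0.6468, 0.1284, 0.2575]
tcp_rot: [[1.0, 0.003, -0.005], [0.003, -1.0, 0.001], [-0.005, -0.001, -1.0]]
force: [1.0, -0.9, -4.1]
opening: 0.607
grasp_force: 30.0
```

Emit:
{"fn": "apply_moves", "kwargs": {"plan": "0 0 0 0 0 0;0 0 0.2 0 0 0;0 0 0.4 0 0 0;0 0 0.5 0 0 0;0 0 0.5 0 0 0;0 0 0.4 0 0 0;0 0 0.2 0 0 0;0 0 0.1 0 0 0;0 0 0 0 0 0;0 0 0 0 0 0"}}

```text
time_s: 27.37
position: [0.6476, 0.1249, 0.1466]
tcp_rot: [[1.0, 0.0, 0.001], [0.0, -1.0, -0.0], [0.001, 0.0, -1.0]]
force: [0.9, -0.2, -5.0]
opening: 0.606
grasp_force: 30.0
```

Another 24.5 mm down (0.49 units).

Emit:
{"fn": "apply_moves", "kwargs": {"plan": "0 0 0.12 0 0 0;0 0 0.12 0 0 0;0 0 0.1 0 0 0;0 0 0.06 0 0 0;0 0 0.05 0 0 0;0 0 0.03 0 0 0;0 0 0.02 0 0 0;0 0 0 0 0 0;0 0 0 0 0 0"}}

```text
time_s: 28.12
position: [0.6476, 0.1255, 0.122]
tcp_rot: [[1.0, 0.001, 0.001], [0.001, -1.0, 0.0], [0.001, -0.0, -1.0]]
force: [-0.6, 0.0, -0.8]
opening: 0.605
grasp_force: 30.0
```

Emit:
{"fn": "apply_moves", "kwargs": {"plan": "0 0 0.01 0 0 0;0 0 0 0 0 0;0 0 0 0 0 0"}}

```text
time_s: 28.37
position: [0.6479, 0.1255, 0.1219]
tcp_rot: [[1.0, 0.001, 0.002], [0.001, -1.0, 0.0], [0.002, -0.0, -1.0]]
force: [-1.4, 0.1, 4.9]
opening: 0.603
grasp_force: 30.0
```

Emit:
{"fn": "apply_moves", "kwargs": {"plan": "0 0 0 0 0 0;0 0 0 0 0 0;0 0 0 0 0 0;0 0 0 0 0 0;0 0 0 0 0 0;0 0 -0.4 0 0 0;0 0 -0.8 0 0 0;0 0 -0.8 0 0 0;0 0 -0.8 0 0 0;0 0 -0.8 0 0 0", "gripper": 1}}

```text
time_s: 29.2
position: [0.6468, 0.1252, 0.3022]
tcp_rot: [[1.0, 0.001, -0.001], [0.001, -1.0, -0.0], [-0.001, 0.0, -1.0]]
force: [0.6, 0.0, -0.2]
opening: 0.998
grasp_force: 0.0
```

Emit:
{"fn": "apply_moves", "kwargs": {"plan": "-0.5 -0.5 0 0 0 0;-0.5 -0.5 0 0 0 0;-0.5 -0.5 0 0 0 0;-0.5 -0.5 0 0 0 0;-0.5 -0.5 0 0 0 0;-0.5 -0.5 0 0 0 0;-0.4 -0.4 0 0 0 0;0 0 0 0 0 0;0 0 0 0 0 0;0 0 0 0 0 0"}}

```text
time_s: 30.03
position: [0.4775, 0.295, 0.3008]
tcp_rot: [[1.0, 0.001, 0.001], [0.001, -1.0, -0.0], [0.001, 0.0, -1.0]]
force: [-0.5, -0.9, -0.4]
opening: 1.002
grasp_force: 0.0
```

Run:
```python
from h import *
cv2.imwrite("pics/s9.png",capture("scene")[:,:,::-1])
im=capture("top");m=cam("top");bs=blobs(blue(im))
for n,p,z in (("25",(.6539,-.1797),.073),("50",(.6454,-.0746),.089),("100",(.6503,.0267),.1025),("250",(.647,.125),.1405)):
    q=proj(m,(*p,z)); c=min(bs,key=lambda b:np.hypot(*(b[0]-q)))[0]; P=ray(m,*c,z); print(n,P.round(4),"err mm",((P[:2]-p)*1e3).round(1))
```

```text
25 [ 0.6554 -0.1795  0.073 ] err mm [1.5 0.2]
50 [ 0.6463 -0.0748  0.089 ] err mm [ 0.9 -0.2]
100 [0.6525 0.0255 0.1025] err mm [ 2.2 -1.2]
250 [0.6507 0.1246 0.1405] err mm [ 3.7 -0.4]
```

View pics/s9.png

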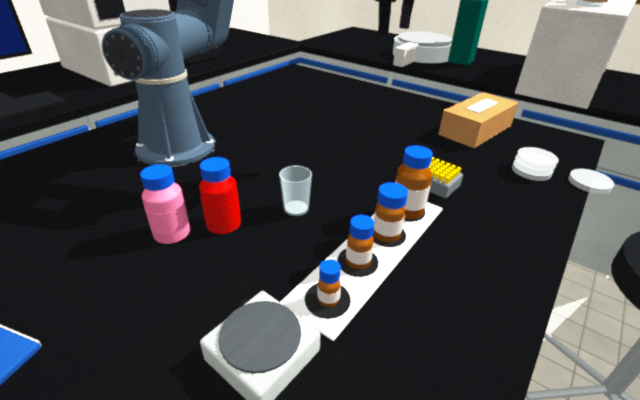

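The scene view shows all four bottles upright on their pads, shortest at the stirrer end (330,285) and tallest at (413,185). The beaker at (296,190) hasn't moved.

```bash
python3 -c "
from rig import bot
print(bot.hand_in())"
```

```text
the job is handed in; nothing more can be done
None
```

I handed the job in at about 30 s: all four amber bottles stand upright on their pads, shortest by the stirrer, each within about 4 mm of its pad's centre in the last top view, and the beaker and look-alikes were not touched.

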